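# Ballast a wheeled machine with slotted discs

### The job

Lift the sleeve off the machine's ballast post and stand it on the bench clear of the machine, then take every slotted disc out of the packed tray and slide them sideways onto the post one on top of another, each pushed fully home so it is centred and lying flat, with the slots turned well apart (spread them round the post, no slot lined up with any other). Then put the sleeve back over the post so that it stands upright on the top disc, and leave the cartons in the tray and the tools and motor on the bench where they are.

Things in the scene. Friction and masses are not known exactly. Their poses are not given: they have to be found in the camera images.
- disc_1: plain steel slotted disc, 64 mm across, 10 mm thick, 0.2-0.3 kg; may be absent. Origin: centre of underside, z up. Slot 15 mm wide, open at the +x rim, ends at x = -6.5. At its back a flat tab 22 mm wide reaches x = -59; on it stands a lifting lug, a fin 8 mm thick (y), x -58 to -38 (centre -48), z 10 to 34: pinch it across y from above. In the tray lugs are 64 mm apart in y
- disc_2: plain steel slotted disc, 64 mm across, 10 mm thick, 0.2-0.3 kg; may be absent. Origin: centre of underside, z up. Slot 15 mm wide, open at the +x rim, ends at x = -6.5. At its back a flat tab 22 mm wide reaches x = -59; on it stands a lifting lug, a fin 8 mm thick (y), x -58 to -38 (centre -48), z 10 to 34: pinch it across y from above. In the tray lugs are 64 mm apart in y
- disc_3: plain steel slotted disc, 64 mm across, 10 mm thick, 0.2-0.3 kg; may be absent. Origin: centre of underside, z up. Slot 15 mm wide, open at the +x rim, ends at x = -6.5. At its back a flat tab 22 mm wide reaches x = -59; on it stands a lifting lug, a fin 8 mm thick (y), x -58 to -38 (centre -48), z 10 to 34: pinch it across y from above. In the tray lugs are 64 mm apart in y
- disc_4: plain steel slotted disc, 64 mm across, 10 mm thick, 0.2-0.3 kg; may be absent. Origin: centre of underside, z up. Slot 15 mm wide, open at the +x rim, ends at x = -6.5. At its back a flat tab 22 mm wide reaches x = -59; on it stands a lifting lug, a fin 8 mm thick (y), x -58 to -38 (centre -48), z 10 to 34: pinch it across y from above. In the tray lugs are 64 mm apart in y
- disc_1_slot (a point): the middle of the slot's mouth at the rim of disc_1: 32 mm from its centre along +x, 5 mm above its underside
- disc_2_slot (a point): the middle of the slot's mouth at the rim of disc_2: 32 mm from its centre along +x, 5 mm above its underside
- disc_3_slot (a point): the middle of the slot's mouth at the rim of disc_3: 32 mm from its centre along +x, 5 mm above its underside
- disc_4_slot (a point): the middle of the slot's mouth at the rim of disc_4: 32 mm from its centre along +x, 5 mm above its underside
- machine: the small wheeled machine (fixed to the bench), about 200 x 146 mm, blue with black tyres, deck top 51 mm above the bench; origin on the bench under its centre, the ballast post stands at its centre, yaw does not matter for loading
- post (a point): centre of the top face of the post's round seat (60 mm across, this face 70 mm above the bench). From it the round post, 9 mm thick, rises 62 mm to the underside of a head 18 mm across and 8 mm high (top 70 mm above the seat). Discs pass only from the side, below the head
- sleeve: aluminium hold-down sleeve, upright: tube 38 mm outside, 28 mm bore, 60 mm tall in all, with a foot flange 58 mm across and 6 mm thick; 0.14 kg. Origin: centre of its underside, z up. At the start it stands round the post on the bare seat; it lifts straight up over the head
- tray: black shallow tray (fixed), outside 194 x 204 x 16 mm, 5 mm floor and walls; origin under its centre on the bench. Inside lie discs and two cartons packed edge to edge, all with the tray's yaw (lugs at the tray's -x side of each disc), undersides 5 mm above the bench
- carton_a: flat cardboard carton 90 x 64 x 14 mm packed in the tray among the discs; stays there. Origin on its underside, 13.5 mm to +x of its middle
- carton_b: second carton, the same as carton_a
- screwdriver: screwdriver lying on the bench, bystander; leave alone
- wrench: wrench lying on the far side of the bench, bystander; leave alone
- motor: small dark electric motor, about 65 mm long and 36 mm across, bystander; leave alone

How it is judged:
On the way, in this order (a step that is already met when the one before it is completed fails the run):
1. the sleeve stands upright on the bench, clear of the machine (more than 100 mm from the post) (horizontal distance between sleeve and post above 0.1 m and height (world z) of sleeve below 0.02 m and angle between sleeve's own z axis and vertical below 0.15 rad), for 0.2 s.
2. every disc present lies flat on the post, centred within 6 mm, one on another, slots turned apart, let go (horizontal distance between each of disc_1, disc_2, disc_3, disc_4 and post below 0.006 m and z of disc_1 in the frame of post between -0.003 and 0.036 m and angle between each of disc_1, disc_2, disc_3, disc_4's own z axis and vertical below 0.08 rad and z of disc_2 in the frame of post between -0.003 and 0.036 m and z of disc_3 in the frame of post between -0.003 and 0.036 m and z of disc_4 in the frame of post between -0.003 and 0.036 m and horizontal distance between each of disc_2_slot, disc_3_slot, disc_4_slot and disc_1_slot above 0.03 m and horizontal distance between each of disc_3_slot, disc_4_slot and disc_2_slot above 0.03 m and horizontal distance between disc_4_slot and disc_3_slot above 0.03 m and contact force between the fingers and disc_1 below 0.3 N and contact force between the fingers and disc_2 below 0.3 N and contact force between the fingers and disc_3 below 0.3 N and contact force between the fingers and disc_4 below 0.3 N), for 0.3 s.
At the end, for the whole second after the job is handed in: Every disc present is stacked on the post, centre within 6 mm of its axis, flat within 0.08 rad, slot mouths 30 mm or more (56 degrees) apart seen from above; the sleeve stands round the post on the top disc, within 12 mm of the axis, upright within 0.08 rad; all at rest (horizontal distance between each of disc_1, disc_2, disc_3, disc_4 and post below 0.006 m and z of disc_1 in the frame of post between -0.003 and 0.036 m and angle between each of disc_1, disc_2, disc_3, disc_4, sleeve's own z axis and vertical below 0.08 rad and z of disc_2 in the frame of post between -0.003 and 0.036 m and z of disc_3 in the frame of post between -0.003 and 0.036 m and z of disc_4 in the frame of post between -0.003 and 0.036 m and horizontal distance between each of disc_2_slot, disc_3_slot, disc_4_slot and disc_1_slot above 0.03 m and horizontal distance between each of disc_3_slot, disc_4_slot and disc_2_slot above 0.03 m and horizontal distance between disc_4_slot and disc_3_slot above 0.03 m and horizontal distance between sleeve and post below 0.012 m and z of sleeve in the frame of post below 0.046 m and z of sleeve in the frame of disc_1 above 0.007 m and z of sleeve in the frame of disc_2 above 0.007 m and z of sleeve in the frame of disc_3 above 0.007 m and z of sleeve in the frame of disc_4 above 0.007 m and linear speed of each of disc_1, disc_2, disc_3, disc_4, sleeve below 0.02 m/s); the robot touches nothing.
It fails at once if a carton is pulled out of its place in the tray (moved more than 40 mm) (distance of any of carton_a, carton_b from where it was at the start of the episode above 0.04 m).
It fails at once if a bystander is pushed away (moved more than 30 mm) (distance of any of screwdriver, wrench, motor from where it was at the start of the episode above 0.03 m).
Of disc_1, disc_2, disc_3, disc_4 only 3 to 4 are there at a start; the rules pass over those that are not, and their reading is None.
At some moment in a run one of sleeve may be knocked a few centimetres aside while the robot is not near it.
It also fails if it takes over 210 s, if anything falls off the work surface, if the arm or the gripper's body presses on something with over 40 N, if the wrist force passes 120 N, or if a joint passes its speed limit or range.

### The arm

A 6-joint arm with a two-finger parallel gripper is mounted at the origin on the work surface. World frame = base frame: x ahead of the robot, y to its left, z up, the work surface at z = 0. Lengths are in m, angles in rad, forces in N, time in s.
With the tool pointing down it reaches from about 0.225 to 0.875 m from the base axis. Payload 3.4 kg.
Tool frame: the origin (TCP) lies on the centre line of the jaws, within the pads' length; the fingertips stand 22 mm ahead of it and the grasp point (between the pads) lies 3 mm ahead of it; z points along the fingers, y is the line along which they close (so a half turn about z gives the same grasp; the last joint's range is limited). The gripper opens to 85 mm and grips with 20 to 120 N. Pads are 22 mm wide; open, the fingers measure 114 mm over their backs; the gripper's body (76 mm by 85 mm) begins 54 mm behind the grasp point. The pads swing forward as they close: fully open they stand 13 mm farther back than shut.
Start: joints at [-1.356, 0.276, 1.505, -0, 1.361, -0.121], TCP at [0.189, -0.543, 0.253] pointing down, gripper open.
Joint ranges: [-2.89, 2.89], [-0.75, 2.08], [0.22, 2.7], [-1.18, 4.32], [0.11, 2.71], [-2.7, 2.7]. Speed limits (rad/s): [2.57, 2.57, 3.14, 3.14, 3.14, 3.14].

### API

Orientations are given as a unit quaternion [w, x, y, z].
In Python, from rig import manip gives the robot as it stands.
- The arm moves only by the shell command python3 steer.py 'ROWS' [OPENING] [FORCE]. ROWS is rows parted by semicolons, their numbers by spaces, 1 to 5 of them, each of 4 numbers: dx, dy, dz in m, then a turn about the tool's z in rad; each row shifts and turns the commanded pose from where the row before left it, along the tool's axes as they then stand; what a row does not reach is not made up. A row lasts 1/12 s, in which the tool goes at most 0.0417 m and 0.125 rad, less where a joint would pass 70% of its speed; a pose out of reach is approached as far as the arm can. OPENING is the finger opening in m, set as the command begins (- or left out keeps the last). The fingers move at their own pace and stop on an object; FORCE is the grip in N (left out, the last holds). Time passes only in rows, so rows that do not move let the fingers close. It prints the time, the measured TCP pose, the force, the opening and the grip force at its end.
- manip.get_state(): the state, without advancing time (a new reading comes with each control period).
- manip.get_image(name): name is "scene" or "top" or "wrist"; returns a dict with "img" (420x560x3 uint8, red, green, blue), "camera_matrix" (3x3 intrinsics, pixels), "k1" (the pictures are not rectified: a ray, as slopes to the right and down, at radius r is drawn at 1 + k1 r^2 times it, then the intrinsics apply), "T" (4x4, takes a point from camera to world coordinates); the wrist camera has in their place "hand_eye" (4x4, takes a point from camera to tool coordinates, whose origin is the TCP and whose axes are the flange's). Camera axes: x right, y down, z forward; pixel columns grow to the right and rows downward; lengths in m; the calibration is good to about 2 mm. A picture is of the moment at which its call begins: read the wrist's pose just before it. There is no depth.
- manip.sign_off(): hands the job in; it is judged then, once.
The state is a dict: "clock": time; "qpos": joint angles; "qd": joint speeds; "effort": joint torques, N m; "position": TCP position; "ee_rot": TCP orientation; "contact_force": force on the tool from outside, world axes, zero at the start; "moment": the same for the moment, N m; "width": finger opening in m; "gripper_force": force on a finger pad.
Only numpy, scipy, OpenCV 4.12 (cv2) and the standard library are available. Lean on these libraries where they do the work, as an engineer would, in place of code of your own. Each camera call takes 0.05 s, during which the arm holds its last target. There are 200 camera calls.

## Working session

There is one attempt and no reset: what is moved stays moved. The work goes in short steps, Python scripts to look and compute and a shell command to move; the robot and the scene stay as the last step left them, time stands still between calls to the robot, and variables do not carry over. Pictures are saved under pics/ and viewed, at most 14 in all, crops included, and the job is handed in when it is done.

```bash
ls; mkdir -p pics
cat > h.py <<'E'
import numpy as np, cv2
from rig import manip
from scipy.spatial.transform import Rotation as R
def grab(n):
    s=manip.get_state(); d=manip.get_image(n)
    if n=="wrist":
        T=np.eye(4); q=s["ee_rot"]; T[:3,:3]=R.from_quat([q[1],q[2],q[3],q[0]]).as_matrix(); T[:3,3]=s["position"]
        d["T"]=T@np.array(d["hand_eye"])
    return d
def save(d,f): cv2.imwrite("pics/"+f,cv2.cvtColor(d["img"],cv2.COLOR_RGB2BGR))
def ray(d,uv):
    K=np.array(d["camera_matrix"]); p=(np.array(uv,float)-K[:2,2])/[K[0,0],K[1,1]]
    n=cv2.undistortPoints(np.array([[uv]],float),K,np.array([d["k1"],0,0,0,0.])).ravel()
    T=np.array(d["T"]); return T[:3,3], T[:3,:3]@[n[0],n[1],1]
def onz(d,uv,z):
    o,r=ray(d,uv); return o+r*(z-o[2])/r[2]
def tri(ds,uvs):
    A=np.zeros((3,3));b=np.zeros(3)
    for d,uv in zip(ds,uvs):
        o,r=ray(d,uv); r=r/np.linalg.norm(r); P=np.eye(3)-np.outer(r,r); A+=P;b+=P@o
    return np.linalg.solve(A,b)
def proj(d,p):
    T=np.linalg.inv(np.array(d["T"])); c=T[:3,:3]@p+T[:3,3]; n=c[:2]/c[2]; n=n*(1+d["k1"]*(n@n)); K=np.array(d["camera_matrix"]); return K[:2,:2]@n+K[:2,2]
E
python3 - <<'E'
from h import *
print(manip.get_state())
for n in ["top","scene"]:
    d=grab(n); save(d,n+"0.png"); print(n,d["camera_matrix"],d["k1"],np.round(d["T"],3).tolist())
E
```

```text
pics
rig.py
steer.py
{'clock': 0.0, 'qpos': array([-1.35600526e+00,  2.76596560e-01,  1.50613867e+00,  1.96123142e-05,
        1.36068872e+00, -1.20954949e-01]), 'qd': array([ 0.00038403,  0.00084721,  0.00031154,  0.0033776 , -0.00076636,
        0.00017921]), 'effort': array([-2.66959796e-04, -4.16768682e+01, -2.45802587e+01, -9.25866061e-05,
        1.10489182e-02,  1.12148797e-05]), 'position': array([ 0.18936849, -0.54240697,  0.25243657]), 'ee_rot': array([-9.15089259e-04,  9.85942316e-01,  1.67083544e-01, -3.33665538e-05]), 'contact_force': array([0.59447559, 0.47824841, 0.80447794]), 'moment': array([-0.01060916,  0.02935911,  0.01715804]), 'gripper_force': 0.0, 'width': 0.08542369837131886}
top [[414.18503882   0.         275.29757284]
 [  0.         414.18503882 216.92091772]
 [  0.           0.           1.        ]] 0.011703563284371887 [[-0.02, -0.997, 0.073, 0.463], [-1.0, 0.021, 0.007, 0.003], [-0.009, -0.073, -0.997, 1.262], [0.0, 0.0, 0.0, 1.0]]
scene [[399.41448603   0.         278.90194125]
 [  0.         399.41448603 198.64020475]
 [  0.           0.           1.        ]] -0.11564713544102982 [[0.791, 0.383, -0.476, 1.083], [0.611, -0.519, 0.598, -0.66], [-0.018, -0.764, -0.645, 0.799], [0.0, 0.0, 0.0, 1.0]]
```

View pics/top0.png

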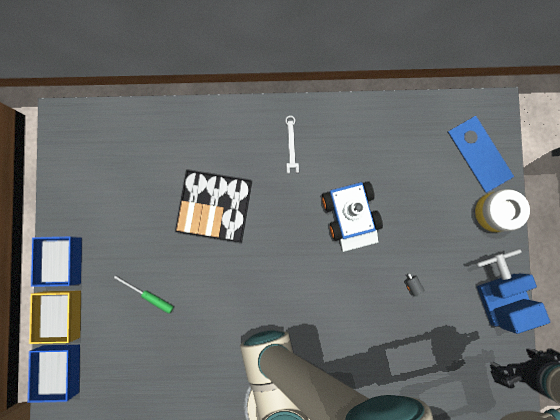

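View pics/scene0.png

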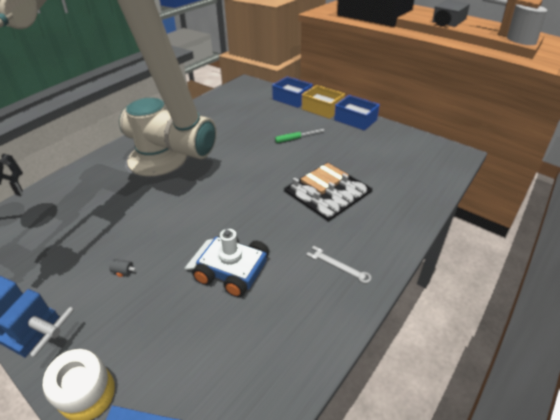

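Top view: the tray is centred near (213,206) with four discs (about (196,183), (216,187), (238,188) and (233,218)). The two cartons are at the lower left, and the machine with its sleeve is at about (353,209). The scene view agrees, with the sleeve at (229,240) and all bystanders clear. Next I'll get rough positions and the wrist camera geometry.

Run:
```python
from h import *
d=grab("top"); 
for n,uv,z in [("sleeve",(354,209),.13),("tray",(213,206),.016),("t1",(187,170),.016),("t2",(252,180),.016),("t3",(242,242),.016),("t4",(177,231),.016),("motor",(414,285),.02),("drv",(145,294),.01),("wrench",(292,145),.01)]: print(n,onz(d,uv,z).round(3))
w=grab("wrist"); print(np.round(w["hand_eye"],3).tolist(), w["camera_matrix"],w["k1"])
s=manip.get_state(); q=s["ee_rot"]; print(R.from_quat([q[1],q[2],q[3],q[0]]).as_matrix().round(3))
```

```text
sleeve [ 0.564 -0.205  0.13 ]
tray [0.592 0.2   0.016]
t1 [0.704 0.278 0.016]
t2 [0.669 0.08  0.016]
t3 [0.481 0.113 0.016]
t4 [0.518 0.309 0.016]
motor [ 0.344 -0.394  0.02 ]
drv [0.332 0.407 0.01 ]
wrench [ 0.775 -0.044  0.01 ]
[[0.0, -0.959, -0.285, 0.072], [1.0, 0.0, 0.0, 0.0], [-0.0, -0.285, 0.959, -0.122], [0.0, 0.0, 0.0, 1.0]] [[375.99338704   0.         272.46645114]
 [  0.         375.99338704 202.74047796]
 [  0.           0.           1.        ]] -0.0909864579121765
[[ 0.944  0.33  -0.   ]
 [ 0.33  -0.944  0.001]
 [ 0.    -0.001 -1.   ]]
```

```bash
cat >> h.py <<'E'
def pose():
    s=manip.get_state(); q=s["ee_rot"]; M=R.from_quat([q[1],q[2],q[3],q[0]]).as_matrix(); return np.array(s["position"]),M,np.arctan2(M[1,0],M[0,0])
def go(x,y,z,yaw=None,turnfirst=True):
    p,M,w=pose(); t=0
    if yaw is not None: t=(w-yaw)
    w2=w-t; d=np.array([x,y,z])-p; c,s=np.cos(w2),np.sin(w2)
    print("from",p.round(4),"yaw %.3f: turn %.3f then dx %.4f dy %.4f dz %.4f norm %.3f"%(w,t,c*d[0]+s*d[1],s*d[0]-c*d[1],-d[2],np.linalg.norm(d)), "q6 %.2f"%manip.get_state()["qpos"][5])
E
R='.031 -.013 0 0'; for i in 1; do python3 steer.py '.031 -.013 0 0;.031 -.013 0 0;.031 -.013 0 0;.031 -.013 0 0;.031 -.013 0 0' .085;python3 steer.py '.031 -.013 0 0;.031 -.013 0 0;.031 -.013 0 0;.031 -.013 0 0;.031 -.013 0 0';python3 steer.py '.031 -.013 0 0;.031 -.013 0 0;.031 -.013 0 0;.031 -.013 0 0;.031 -.013 0 0'; done; python3 steer.py '0 0 0 0;0 0 0 0;0 0 0 0'
python3 - <<'E'
from h import *
d=grab("wrist"); save(d,"w1.png"); print(pose())
E
```

```text
clock: 0.62
position: [0.3152, -0.4292, 0.2531]
ee_rot: [-0.0, 0.986, 0.167, -0.0]
contact_force: [0.7, -0.8, 0.2]
width: 0.0849
gripper_force: 0.0
clock: 1.03
position: [0.4403, -0.3166, 0.2532]
ee_rot: [-0.0, 0.986, 0.167, -0.0]
contact_force: [-0.5, -0.5, -0.0]
width: 0.0849
gripper_force: 0.0
clock: 1.45
position: [0.5652, -0.2042, 0.2531]
ee_rot: [0.0, 0.986, 0.167, -0.0]
contact_force: [0.8, -0.4, -0.3]
width: 0.0851
gripper_force: 0.0
clock: 1.7
position: [0.5638, -0.2056, 0.2529]
ee_rot: [0.0, 0.986, 0.167, -0.001]
contact_force: [-0.5, -0.3, 0.8]
width: 0.0848
gripper_force: 0.0
(array([ 0.56349918, -0.20601379,  0.25305504]), array([[ 9.44264641e-01,  3.29185358e-01, -1.13517366e-03],
       [ 3.29185242e-01, -9.44265318e-01, -2.92366130e-04],
       [-1.16814776e-03, -9.76114158e-05, -9.99999313e-01]]), np.float64(0.33544083482699777))
```

View pics/w1.png

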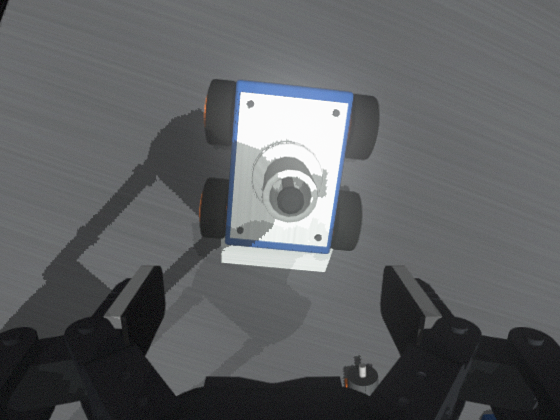

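The sleeve's top ring is at about (291,195) and its flange centre near (287,175), with the tool clear above. I'll take a second wrist viewpoint and triangulate the bore.

```bash
cat >> h.py <<'E'
def crop(d,u,v,r,f=6):
    g=d["img"][v-r:v+r,u-r:u+r]; return cv2.cvtColor(cv2.resize(g,None,fx=f,fy=f,interpolation=cv2.INTER_CUBIC),cv2.COLOR_RGB2BGR)
def keep(d,n): np.save("pics/"+n+".npy",d,allow_pickle=True)
def load(n): return np.load("pics/"+n+".npy",allow_pickle=True).item()
E
python3 - <<'E'
from h import *
keep(grab("wrist"),"wa")
E
python3 steer.py '-.03 0 0 0;-.03 0 0 0;0 0 0 0;0 0 0 0;0 0 0 0' >/dev/null
python3 - <<'E'
from h import *
a=load("wa"); b=grab("wrist"); keep(b,"wb")
p=np.array([.5635,-.205,.13]); out=[]
for d in (a,b):
    c=proj(d,p).astype(int); print(c); out.append(crop(d,c[0],c[1],48,5 if 0 else 4))
cv2.imwrite("pics/c1.png",np.hstack(out)[:600,:800])
E
```

```text
[270 200]
[269 111]
```

View pics/c1.png

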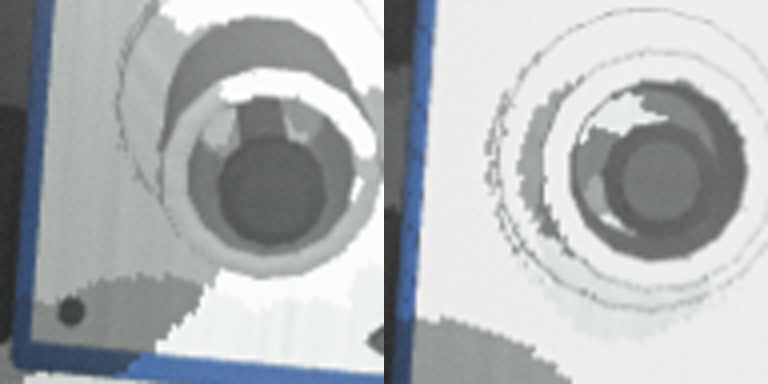

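The dark post head is centred at (290,199) in view a and (289,107.5) in view b. The sleeve's bore rim is at (289.3,195.7) and (289.6,105.5).

Run:
```python
from h import *
a=load("wa"); b=load("wb"); t=grab("top"); keep(t,"top0")
for n,ua,ub,z in [("head",(290,199),(289,107.5),.14),("rim",(289.3,195.7),(289.6,105.5),.13)]:
    print(n,tri([a,b],[ua,ub]).round(4),onz(a,ua,z).round(4),onz(b,ub,z).round(4))
print(onz(t,(354,209),.13), proj(t,np.array([.5635,-.22,.13])))
go(.564,-.219,.119)
```

```text
head [ 0.57   -0.2163  0.135 ] [ 0.5714 -0.2158  0.14  ] [ 0.57   -0.2157  0.14  ]
rim [ 0.5711 -0.216   0.1307] [ 0.5708 -0.216   0.13  ] [ 0.5711 -0.2162  0.13  ]
[ 0.56361067 -0.20500234  0.13      ] [359.48770412 208.92436817]
from [ 0.5081 -0.2257  0.2535] yaw 0.335: turn 0.000 then dx 0.0550 dy 0.0120 dz 0.1345 norm 0.146 q6 0.69
```

```bash
python3 steer.py '.0314 .0056 0 0;.0314 .0056 0 0;0 0 0 0;0 0 0 0' >/dev/null; python3 steer.py '0 0 .033 0;0 0 .033 0;0 0 .033 0;0 0 .0365 0;0 0 0 0'; python3 steer.py '0 0 0 0;0 0 0 0;0 0 0 0;0 0 0 0;0 0 0 0' .03 50; python3 -c "
from h import *
go(.5708,-.216,.118)"
```

```text
clock: 3.07
position: [0.5653, -0.2128, 0.111]
ee_rot: [-0.004, 0.986, 0.167, -0.006]
contact_force: [-1.3, -0.3, 0.2]
width: 0.0849
gripper_force: 0.0
clock: 3.48
position: [0.5722, -0.2161, 0.1208]
ee_rot: [0.002, 0.986, 0.167, 0.002]
contact_force: [-1.0, 0.1, 6.5]
width: 0.0364
gripper_force: 50.2
from [ 0.5722 -0.2161  0.1208] yaw 0.336: turn 0.000 then dx -0.0013 dy -0.0005 dz 0.0028 norm 0.003 q6 0.76
```

```bash
python3 steer.py '0 0 -.03 0;0 0 -.03 0;0 0 -.03 0;0 0 0 0;0 0 0 0'|sed -n 2p; python3 steer.py '-.0152 -.0328 0 0;-.0152 -.0328 0 0;-.0152 -.0328 0 0;-.0152 -.0328 0 0;-.0152 -.0328 0 0'|sed -n 2p;python3 steer.py '-.0152 -.0328 0 0;0 0 0 0;0 0 0 0;0 0 0 0;0 0 0 0'; python3 steer.py '0 0 .035 0;0 0 .035 0;0 0 .035 0;0 0 .03 0;0 0 0 0'; python3 steer.py '0 0 0 0;0 0 .008 0;0 0 .006 0;0 0 .006 0;0 0 0 0'
```

```text
position: [0.5717, -0.2158, 0.2108]
position: [0.4423, -0.084, 0.2063]
clock: 4.73
position: [0.4204, -0.0601, 0.2075]
ee_rot: [0.0, 0.986, 0.167, 0.0]
contact_force: [-0.5, 0.5, -1.1]
width: 0.0366
gripper_force: 50.9
clock: 5.15
position: [0.4163, -0.0591, 0.068]
ee_rot: [-0.003, 0.986, 0.167, -0.005]
contact_force: [-1.0, -0.6, -1.9]
width: 0.0366
gripper_force: 50.9
clock: 5.57
position: [0.4197, -0.0595, 0.0527]
ee_rot: [0.0, 0.986, 0.167, 0.0]
contact_force: [0.2, -0.5, -2.0]
width: 0.0365
gripper_force: 51.0
```

```bash
python3 steer.py '0 0 .0025 0;0 0 0 0;0 0 0 0;0 0 0 0'; python3 steer.py '0 0 0 0;0 0 0 0;0 0 0 0;0 0 0 0;0 0 0 0' .07 ; python3 steer.py '0 0 -.03 0;0 0 -.04 0;0 0 -.04 0;0 0 -.04 0;0 0 -.04 0'|sed -n 2p
python3 -c "
from h import *
go(.592,.2,.30,-.165)"
```

```text
clock: 5.9
position: [0.4201, -0.0597, 0.0508]
ee_rot: [0.0, 0.986, 0.167, 0.001]
contact_force: [-0.4, -0.6, 2.6]
width: 0.0365
gripper_force: 51.2
clock: 6.32
position: [0.4196, -0.0595, 0.0503]
ee_rot: [0.0, 0.986, 0.167, -0.0]
contact_force: [0.7, 0.3, -0.0]
width: 0.0699
gripper_force: 0.0
position: [0.419, -0.0593, 0.2422]
from [ 0.419  -0.0593  0.2422] yaw 0.336: turn 0.501 then dx 0.1280 dy -0.2841 dz -0.0578 norm 0.317 q6 0.93
```

```bash
python3 steer.py '0 0 0 .125;0 0 0 .125;0 0 0 .125;0 0 0 .125;0 0 0 0'|sed -n 2p; python3 steer.py '.016 -.0355 -.0072 0;.016 -.0355 -.0072 0;.016 -.0355 -.0072 0;.016 -.0355 -.0072 0' >/dev/null; python3 steer.py '.016 -.0355 -.0072 0;.016 -.0355 -.0072 0;.016 -.0355 -.0072 0;.016 -.0355 -.0072 0;0 0 0 0'|sed -n 2p;  python3 steer.py '0 0 0 0;0 0 0 0;0 0 0 0' .04 |sed -n 2p
python3 - <<'E'
from h import *
d=grab("wrist"); save(d,"w2.png"); keep(d,"t1"); print(pose()[0],pose()[2])
E
```

```text
position: [0.4194, -0.0594, 0.2403]
position: [0.5964, 0.2059, 0.2977]
position: [0.5914, 0.1987, 0.2974]
[0.59146544 0.19851506 0.29766208] -0.16457237332445948
```

View pics/w2.png

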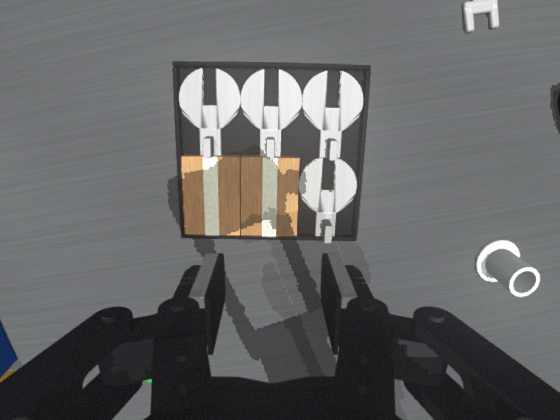

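Four discs are visible, at about (210,98), (270,98), (332,100) and (327,185), with lugs below them. The cartons are at the lower left, and the sleeve stands upright at the right. Next is a second view.

```bash
python3 steer.py '-.03 0 0 0;-.03 0 0 0;0 0 0 0;0 0 0 0;0 0 0 0' |sed -n 2p
python3 - <<'E'
from h import *
a=load("t1"); b=grab("wrist"); keep(b,"t2")
out=[]
for d in (a,b):
    g=cv2.cvtColor(d["img"],cv2.COLOR_RGB2GRAY)
    c=cv2.HoughCircles(cv2.resize(g,None,fx=3,fy=3,interpolation=cv2.INTER_CUBIC),cv2.HOUGH_GRADIENT,1.5,120,param1=120,param2=30,minRadius=78,maxRadius=105)
    print((c[0]/3).round(1).tolist())
    o=proj(d,np.array([.592,.2,.015])).astype(int); print(o)
u,v=240,150
ca=cv2.resize(a["img"][55:255,170:380],None,fx=2,fy=2,interpolation=cv2.INTER_CUBIC)
o=proj(b,onz(a,(275,155),.01)).astype(int); print(o)
y0=max(0,o[1]-100); x0=o[0]-105; print(x0,y0)
cb=cv2.resize(b["img"][y0:y0+200,x0:x0+190],None,fx=2,fy=2,interpolation=cv2.INTER_CUBIC)
cv2.imwrite("pics/c2.png",cv2.cvtColor(np.hstack([ca,cb]),cv2.COLOR_RGB2BGR)[:, :800])
E
```

```text
position: [0.5332, 0.2087, 0.2986]
[[208.8000030517578, 98.19999694824219, 31.100000381469727], [271.20001220703125, 98.19999694824219, 30.299999237060547], [332.20001220703125, 100.19999694824219, 30.200000762939453], [329.20001220703125, 184.1999969482422, 27.5], [289.20001220703125, 141.1999969482422, 29.200000762939453], [248.1999969482422, 142.8000030517578, 34.70000076293945], [271.79998779296875, 207.8000030517578, 32.5], [507.20001220703125, 270.20001220703125, 31.600000381469727]]
[270 159]
[[271.79998779296875, 39.20000076293945, 31.399999618530273], [207.8000030517578, 38.20000076293945, 30.799999237060547], [330.79998779296875, 132.8000030517578, 30.299999237060547], [334.79998779296875, 41.79999923706055, 31.899999618530273], [512.7999877929688, 221.1999969482422, 27.200000762939453], [208.8000030517578, 128.1999969482422, 29.200000762939453]]
[270 104]
[275 100]
170 0
```

View pics/c2.png

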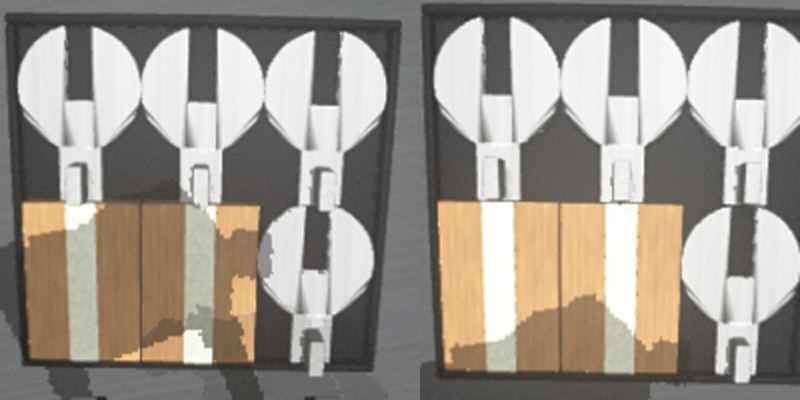

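Lug tops, view a then view b: (207.5,147)/(205.5,88.7), (270.7,148.2)/(271,90), (332.5,150)/(336.5,92) and (328,233.5)/(331,181.3). The Hough disc circles look sound too.

Run:
```python
from h import *
a=load("t1"); b=load("t2")
L=[((207.5,147),(205.5,88.7)),((270.7,148.2),(271,90)),((332.5,150),(336.5,92)),((328,233.5),(331,181.3))]
D=[((208.8,98.2),(207.8,38.2)),((271.2,98.2),(271.8,39.2)),((332.2,100.2),(334.8,41.8)),((329.2,184.2),(330.8,132.8))]
for (la,lb),(da,db) in zip(L,D):
    print("lug",tri([a,b],[la,lb]).round(4),onz(a,la,.039)[:2].round(4),onz(b,lb,.039)[:2].round(4),"disc",tri([a,b],[da,db]).round(4),onz(a,da,.015)[:2].round(4),onz(b,db,.015)[:2].round(4))
    l=(onz(a,la,.039)+onz(b,lb,.039))/2; c=(onz(a,da,.015)+onz(b,db,.015))/2; v=(c-l)[:2]; print("  dist %.4f yaw %.3f"%(np.hypot(*v),np.arctan2(v[1],v[0])))
l1=(onz(a,L[0][0],.039)+onz(b,L[0][1],.039))/2; l3=(onz(a,L[2][0],.039)+onz(b,L[2][1],.039))/2; v=l1-l3; print(v,np.arctan2(-v[0],v[1]))
go(l3[0],l3[1],.2,-.165); print(l1,l3)
```

```text
lug [0.6187 0.261  0.034 ] [0.6192 0.2598] [0.6186 0.2604] disc [0.6664 0.2506 0.0264] [0.6665 0.2525] [0.6682 0.2521]
  dist 0.0490 yaw -0.159
lug [0.6065 0.1971 0.0323] [0.6074 0.1967] [0.6065 0.1973] disc [0.6557 0.1883 0.0184] [0.6556 0.1883] [0.6561 0.1883]
  dist 0.0497 yaw -0.176
lug [0.5943 0.1336 0.0328] [0.5955 0.135 ] [0.5944 0.134 ] disc [0.6435 0.1257 0.0159] [0.6435 0.1256] [0.6436 0.1255]
  dist 0.0494 yaw -0.183
lug [0.5051 0.1503 0.0366] [0.5061 0.1505] [0.5057 0.1506] disc [0.5509 0.1392 0.0028] [0.5541 0.1399] [0.5526 0.1414]
  dist 0.0484 yaw -0.206
[0.02394578 0.1255855  0.        ] -0.1884115640773161
from [0.5337 0.2088 0.2983] yaw -0.165: turn -0.000 then dx 0.0726 dy 0.0633 dz 0.0983 norm 0.138 q6 1.99
[0.61890061 0.26008805 0.039     ] [0.59495483 0.13450255 0.039     ]
```

```bash
python3 steer.py '0 0 0 .022;.0185 .0154 .037 0;.0185 .0154 .037 0;.0185 .0154 .037 0;.0185 .0154 .037 0'|sed -n 2p;  python3 steer.py '0 0 0 0;0 0 0 0;0 0 0 0' .034 |sed -n 2,3p
python3 - <<'E'
from h import *
d=grab("wrist"); save(d,"w3.png"); go(.595,.1345,.043,-.187)
E
```

```text
position: [0.5924, 0.1385, 0.1568]
position: [0.5918, 0.1395, 0.1585]
ee_rot: [-0.0, 0.996, -0.094, 0.0]
from [0.592  0.14   0.1595] yaw -0.187: turn 0.000 then dx 0.0040 dy 0.0049 dz 0.1165 norm 0.117 q6 1.87
```

View pics/w3.png

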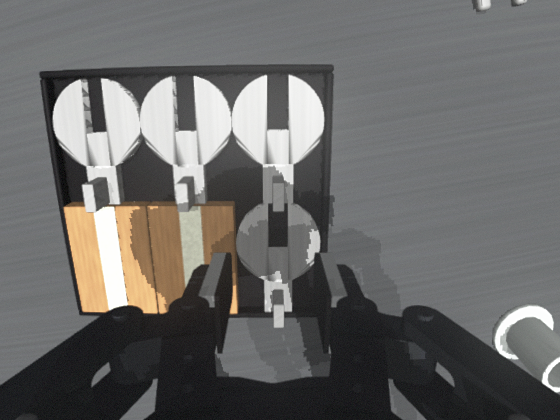

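The target lug is at (278,193), close to the jaw centre line near column 272, and its jaws have clearance. Descending onto it.

```bash
python3 steer.py '.004 .0049 0 0;0 0 .035 0;0 0 .035 0;0 0 .03 0;0 0 .0165 0'|sed -n 2p;  python3 steer.py '0 0 0 0;0 0 0 0;0 0 0 0' |sed -n 2,4p; python3 steer.py '0 0 0 0;0 0 0 0;0 0 0 0;0 0 0 0;0 0 0 0' 0 90;  python3 steer.py '0 0 -.01 0;0 0 -.02 0;0 0 -.035 0;0 0 -.035 0;0 0 -.035 0'
python3 - <<'E'
from h import *
d=grab("wrist"); save(d,"w4.png")
E
```

```text
position: [0.593, 0.1342, 0.0403]
position: [0.5958, 0.1344, 0.0439]
ee_rot: [-0.0, 0.996, -0.093, 0.002]
contact_force: [0.7, 0.1, 0.6]
clock: 10.47
position: [0.5954, 0.1343, 0.0439]
ee_rot: [-0.001, 0.996, -0.093, 0.002]
contact_force: [-0.8, 0.8, 5.7]
width: 0.0059
gripper_force: 89.6
clock: 10.88
position: [0.593, 0.1338, 0.1782]
ee_rot: [0.0, 0.996, -0.093, -0.001]
contact_force: [0.2, -0.0, -3.3]
width: 0.0057
gripper_force: 88.5
```

View pics/w4.png

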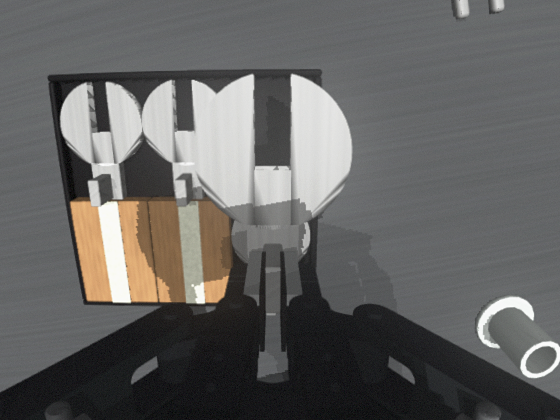

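The disc is held level and centred, with its circle spanning columns 194–352 and rows 73–226. I'll work out its centre in the tool frame.

Run:
```python
from h import *
d=grab("wrist"); keep(d,"h1"); p,M,w=pose()
for uv in [(273,149.5),(194,149),(352,149),(273,73),(273,226)]:
    q=M.T@(onz(d,uv,p[2]-.0289)-p); print(q.round(4))
go(.5708+.0-.12*np.cos(-.187),-.216-.12*np.sin(-.187),.18,-.187)
go(.5708+.0-.048*np.cos(-.187),-.216-.048*np.sin(-.187),.18,-.187)
```

```text
[0.0486 0.0011 0.0295]
[ 0.0489 -0.0314  0.0297]
[0.049  0.0336 0.0294]
[0.0788 0.0011 0.0299]
[0.0155 0.0012 0.0291]
from [0.5978 0.1344 0.184 ] yaw -0.186: turn 0.001 then dx -0.0814 dy 0.3493 dz 0.0040 norm 0.359 q6 1.86
from [0.5978 0.1344 0.184 ] yaw -0.186: turn 0.001 then dx -0.0094 dy 0.3493 dz 0.0040 norm 0.349 q6 1.86
```

```bash
python3 steer.py '-.009 .0388 0 0;-.009 .0388 0 0;-.009 .0388 0 0;-.009 .0388 0 0;-.009 .0388 0 0'|sed -n 2p;  python3 steer.py '-.009 .0388 0 0;-.009 .0388 0 0;-.009 .0388 0 0;-.009 .0388 0 0;0 0 0 0'|sed -n 2p; python3 steer.py '0 0 0 0;0 0 .024 0;0 0 .024 0;0 0 .023 0;0 0 0 0'; python3 steer.py '0 0 0 0;0 0 0 0;0 0 0 0'|sed -n 2p
python3 - <<'E'
from h import *
d=grab("wrist"); save(d,"w5.png"); keep(d,"p1")
go(.5708+.0-.048*np.cos(-.187),-.216-.048*np.sin(-.187),.113,-.187)
E
```

```text
position: [0.5117, -0.0495, 0.1759]
position: [0.4464, -0.2003, 0.1762]
clock: 12.23
position: [0.4466, -0.1908, 0.1017]
ee_rot: [-0.003, 0.996, -0.092, -0.005]
contact_force: [-1.4, 1.1, -3.5]
width: 0.0057
gripper_force: 89.0
position: [0.4511, -0.1943, 0.1071]
from [ 0.451  -0.1944  0.1071] yaw -0.186: turn 0.001 then dx 0.0737 dy -0.0011 dz -0.0059 norm 0.074 q6 1.21
```

View pics/w5.png

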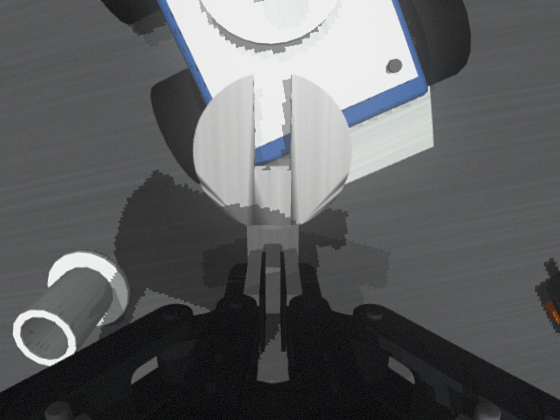

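Seat disc spans columns 200–342 (centre about 271) and the slot centre is at column 273, so they are aligned. I'll raise slightly, then slide in.

```bash
python3 steer.py '0 0 -.0065 0;0 -.0015 0 0;0 0 0 0;0 0 0 0'|sed -n 2p;  python3 steer.py '.02 0 0 0;.02 0 0 0;.014 0 0 0;.01 0 0 0;0 0 0 0'; python3 steer.py '0 0 0 0;.004 0 0 0;.004 0 0 0;0 0 0 0;0 0 0 0'
python3 - <<'E'
from h import *
go(.5708+.0-.048*np.cos(-.187),-.216-.048*np.sin(-.187),.1089,-.187)
E
```

```text
position: [0.4503, -0.1928, 0.1127]
clock: 13.28
position: [0.5151, -0.2054, 0.1122]
ee_rot: [0.0, 0.996, -0.093, 0.001]
contact_force: [-0.2, -0.1, -2.1]
width: 0.0054
gripper_force: 88.9
clock: 13.7
position: [0.5207, -0.2061, 0.1123]
ee_rot: [0.0, 0.996, -0.093, 0.0]
contact_force: [-0.2, 0.6, -2.5]
width: 0.0055
gripper_force: 89.0
from [ 0.5207 -0.2061  0.1123] yaw -0.186: turn 0.001 then dx 0.0031 dy 0.0004 dz 0.0034 norm 0.005 q6 1.26
```

```bash
python3 steer.py '.003 0 0 0;0 0 0 0;0 0 0 0;0 0 0 0'|sed -n 2,4p; python3 steer.py '0 0 .002 0;0 0 .0015 0;0 0 0 0;0 0 0 0'|sed -n 2,4p
python3 - <<'E'
from h import *
d=grab("wrist"); save(d,"w6.png"); keep(d,"q1")
go(.5708+.0-.048*np.cos(-.187),-.216-.048*np.sin(-.187),.1089,-.187)
E
```

```text
position: [0.5237, -0.2066, 0.1122]
ee_rot: [0.0, 0.996, -0.093, -0.0]
contact_force: [-0.0, -0.1, -3.4]
position: [0.5237, -0.2067, 0.1089]
ee_rot: [0.0, 0.996, -0.093, 0.0]
contact_force: [-1.0, 0.7, -0.0]
from [ 0.5237 -0.2067  0.1089] yaw -0.186: turn 0.001 then dx 0.0000 dy 0.0004 dz 0.0000 norm 0.000 q6 1.26
```

View pics/w6.png

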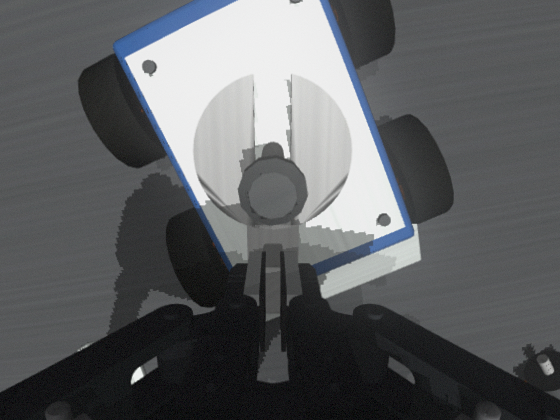

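The disc sits around the post. The head is at (272.5,189) and the post base is visible in the slot near (273,152). I'll check the head position, then release.

```bash
python3 - <<'E'
from h import *
d=load("q1"); p,M,w=pose()
for uv,z in [((272.5,189.5),.14),((272.5,150),.08)]: x=onz(d,uv,z); print(x.round(4),(M.T@(x-p)).round(4))
E
python3 steer.py '0 0 .001 0;0 0 0 0;0 0 0 0'|sed -n 2,4p; python3 steer.py '0 0 0 0;0 0 0 0;0 0 0 0;0 0 0 0' .03; python3 steer.py '0 0 -.02 0;0 0 -.035 0;0 0 -.035 0;0 0 0 0;0 0 0 0'|sed -n 2p
python3 - <<'E'
from h import *
keep(grab("wrist"),"q2"); go(.607,.197,.17,-.187)
E
```

```text
[ 0.5711 -0.2165  0.14  ] [ 0.0484  0.0008 -0.0311]
[ 0.572  -0.2166  0.08  ] [0.0493 0.0008 0.0289]
position: [0.5237, -0.2067, 0.1089]
ee_rot: [0.0, 0.996, -0.093, 0.0]
contact_force: [-2.1, 1.4, 7.3]
clock: 15.0
position: [0.524, -0.2067, 0.1076]
ee_rot: [0.0, 0.996, -0.093, 0.0]
contact_force: [-0.4, -0.1, -0.4]
width: 0.0301
gripper_force: 0.0
position: [0.5252, -0.2074, 0.2]
from [ 0.524  -0.2067  0.1982] yaw -0.186: turn 0.001 then dx 0.0065 dy -0.4121 dz 0.0282 norm 0.413 q6 1.26
```

```bash
python3 steer.py '.0006 -.0375 0 0;.0006 -.0375 0 0;.0006 -.0375 0 0;.0006 -.0375 0 0;.0006 -.0375 0 0' .034 >/dev/null; python3 steer.py '.0006 -.0375 0 0;.0006 -.0375 0 0;.0006 -.0375 0 0;.0006 -.0375 0 0;.0006 -.0375 0 0'>/dev/null; python3 steer.py '.0005 -.0371 0 0;0 0 .03 0;0 0 .03 0;0 0 0 0;0 0 0 0'|sed -n 2p
python3 steer.py '0 0 0 0;0 0 0 0'|sed -n 2p
python3 - <<'E'
from h import *
d=grab("wrist"); keep(d,"r1"); save(d,"w7.png"); go(.607,.197,.0439,-.187); print(proj(d,np.array([.607,.197,.039])))
E
```

```text
position: [0.6042, 0.1968, 0.1345]
position: [0.6075, 0.1968, 0.1392]
from [0.6076 0.1968 0.1394] yaw -0.187: turn -0.000 then dx -0.0007 dy -0.0001 dz 0.0955 norm 0.096 q6 1.96
[271.12854918 213.20824611]
```

View pics/w7.png

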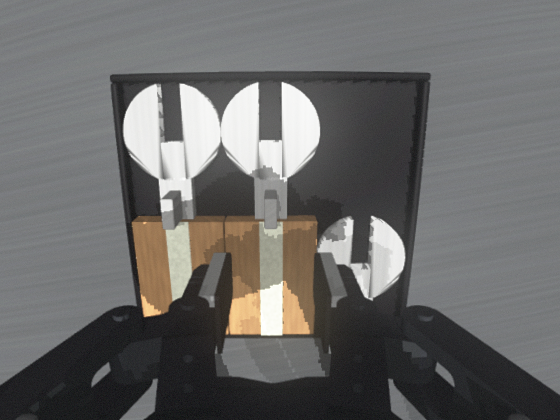

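The lug top is at (271,210) against a predicted (271,213), so the alignment is good. I'll grip, lift, turn and carry it to the second disc's standoff.

```bash
python3 steer.py '-.0005 0 .03 0;0 0 .03 0;0 0 .025 0;0 0 .0105 0;0 0 0 0'|sed -n 2p;  python3 steer.py '0 0 0 0;0 0 0 0' |sed -n 2,4p; python3 steer.py '0 0 0 0;0 0 0 0;0 0 0 0;0 0 0 0;0 0 0 0' 0 90;  python3 steer.py '0 0 -.018 0;0 0 -.03 0;0 0 -.04 0;0 0 -.04 0;0 0 -.04 0' |tail -2
python3 steer.py '0 0 0 -.121;0 0 0 -.121;0 0 0 -.121;0 0 0 -.121;0 0 0 -.121' >/dev/null;python3 steer.py '0 0 0 -.121;0 0 0 -.121;0 0 0 -.121;0 0 0 -.121;0 0 0 -.121' >/dev/null; python3 steer.py '0 0 0 -.121;0 0 0 -.121;0 0 0 -.119;0 0 0 0;0 0 0 0'
python3 - <<'E'
from h import *
d=grab("wrist"); keep(d,"h2"); p,M,w=pose()
g=cv2.cvtColor(d["img"],cv2.COLOR_RGB2GRAY); c=cv2.HoughCircles(g,cv2.HOUGH_GRADIENT,1,300,param1=120,param2=20,minRadius=70,maxRadius=88)
print(c, (M.T@(onz(d,c[0][0][:2],p[2]-.0289)-p)).round(4))
th=1.384; go(.571-.12*np.cos(th),-.2163-.12*np.sin(th),.212,th)
E
```

```text
position: [0.6051, 0.1966, 0.0408]
position: [0.6076, 0.1974, 0.0443]
ee_rot: [-0.001, 0.996, -0.093, 0.002]
contact_force: [-0.3, 0.2, 0.0]
clock: 17.93
position: [0.6071, 0.1977, 0.0441]
ee_rot: [-0.001, 0.996, -0.093, 0.002]
contact_force: [-1.4, 1.2, 6.1]
width: 0.0055
gripper_force: 89.9
width: 0.0055
gripper_force: 88.9
clock: 19.6
position: [0.6055, 0.1971, 0.2098]
ee_rot: [-0.0, 0.771, 0.637, -0.001]
contact_force: [-1.1, -0.0, -2.3]
width: 0.0053
gripper_force: 88.9
[[[272.5 148.5  79.4]]] [ 0.0496 -0.0007  0.0289]
from [0.6056 0.1971 0.2099] yaw 1.382: turn -0.002 then dx -0.5327 dy 0.0428 dz -0.0021 norm 0.534 q6 0.39
```

```bash
python3 steer.py '-.038 .003 0 0;-.038 .003 0 0;-.038 .003 0 0;-.038 .003 0 0;-.038 .003 0 0' >/dev/null; python3 steer.py '-.038 .003 0 0;-.038 .003 0 0;-.038 .003 0 0;-.038 .003 0 0;-.038 .003 0 0' >/dev/null; python3 steer.py '-.038 .003 0 0;-.038 .003 0 0;-.038 .003 0 0;-.038 .003 0 0;0 0 0 0'>/dev/null; python3 steer.py '0 0 0 0;0 0 .03 0;0 0 .03 0;0 0 .025 0;0 0 0 0'>/dev/null;python3 steer.py '0 0 0 0;0 0 0 0;0 0 0 0'
python3 - <<'E'
from h import *
th=1.384; go(.571-.0485*np.cos(th),-.2163-.0485*np.sin(th),.080+.0391+.0035,th)
E
```

```text
clock: 21.57
position: [0.5504, -0.3338, 0.1276]
ee_rot: [0.002, 0.77, 0.638, 0.001]
contact_force: [-0.2, 0.1, -2.4]
width: 0.006
gripper_force: 88.9
from [ 0.5504 -0.3338  0.1276] yaw 1.385: turn 0.001 then dx 0.0708 dy -0.0015 dz 0.0050 norm 0.071 q6 -0.47
```

```bash
python3 steer.py '0 -.0015 .005 0;0 0 0 0;0 0 0 0'|sed -n 2p;  python3 steer.py '.02 0 0 0;.02 0 0 0;.014 0 0 0;.01 0 0 0;0 0 0 0'|sed -n 2,4p; python3 steer.py '0 0 0 0;.004 0 0 0;.002 0 0 0;0 0 0 0;0 0 0 0'|sed -n 2,4p
python3 - <<'E'
from h import *
d=grab("wrist"); keep(d,"q3"); save(d,"w8.png")
th=1.384; go(.571-.0485*np.cos(th),-.2163-.0485*np.sin(th),.080+.0391,th)
E
```

```text
position: [0.5473, -0.333, 0.1208]
position: [0.5594, -0.2681, 0.1204]
ee_rot: [-0.0, 0.769, 0.639, 0.0]
contact_force: [-1.1, 0.3, -2.7]
position: [0.5603, -0.2647, 0.1201]
ee_rot: [0.0, 0.77, 0.638, -0.0]
contact_force: [-0.2, -0.1, -3.3]
from [ 0.5602 -0.2648  0.1201] yaw 1.384: turn 0.000 then dx 0.0011 dy 0.0016 dz 0.0010 norm 0.002 q6 -0.37
```

View pics/w8.png

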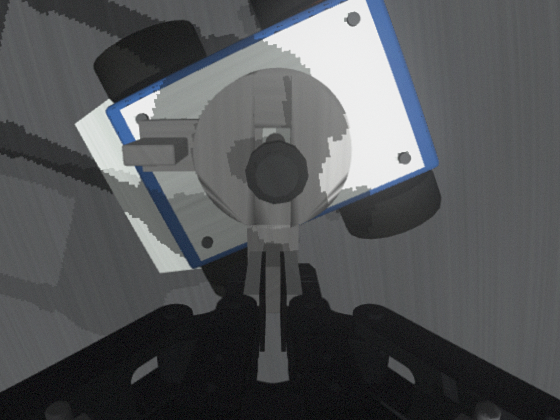

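The head is at (277,173) and the disc centre column at 272.5, so it is about 1.5 mm off. I'll nudge it, lower it and release.

```bash
python3 steer.py '.001 .0015 0 0;0 0 .0015 0;0 0 .0005 0;0 0 0 0;0 0 0 0'|sed -n 2,4p; python3 steer.py '0 0 0 0;0 0 0 0;0 0 0 0;0 0 0 0' .03|sed -n 2,5p; python3 steer.py '0 0 -.02 0;0 0 -.035 0;0 0 -.035 0;0 0 0 0;0 0 0 0'|sed -n 2p
python3 - <<'E'
from h import *
d=grab("wrist"); keep(d,"q4"); go(.506,.1505,.21,2.954)
go(.619,.2602,.21,2.954)
E
```

```text
position: [0.5625, -0.264, 0.1191]
ee_rot: [0.001, 0.77, 0.638, 0.0]
contact_force: [-0.1, -0.9, 3.1]
position: [0.5618, -0.2634, 0.1179]
ee_rot: [-0.0, 0.77, 0.638, -0.0]
contact_force: [0.1, 0.4, 0.1]
width: 0.0298
position: [0.5632, -0.2642, 0.2108]
from [ 0.5621 -0.2636  0.2087] yaw 1.385: turn -1.569 then dx 0.1323 dy 0.3963 dz -0.0013 norm 0.418 q6 -0.36
from [ 0.5621 -0.2636  0.2087] yaw 1.385: turn -1.569 then dx 0.0418 dy 0.5252 dz -0.0013 norm 0.527 q6 -0.36
```

```bash
python3 steer.py '0 0 0 -.121;0 0 0 -.121;0 0 0 -.121;0 0 0 -.121;0 0 0 -.121' .034 >/dev/null;python3 steer.py '0 0 0 -.121;0 0 0 -.121;0 0 0 -.121;0 0 0 -.121;0 0 0 -.121' >/dev/null; python3 steer.py '0 0 0 -.121;0 0 0 -.121;0 0 0 -.117;0 0 0 0;0 0 0 0' >/dev/null
python3 steer.py '.012 .036 0 0;.012 .036 0 0;.012 .036 0 0;.012 .036 0 0;.012 .036 0 0' >/dev/null;python3 steer.py '.012 .036 0 0;.012 .036 0 0;.012 .036 0 0;.012 .036 0 0;.012 .036 0 0' >/dev/null;python3 steer.py '.012 .036 0 0;0 0 .03 0;0 0 .03 0;0 0 0 0;0 0 0 0' >/dev/null;python3 steer.py '0 0 0 0;0 0 0 0;0 0 0 0'
python3 - <<'E'
from h import *
d=grab("wrist"); keep(d,"r2"); save(d,"w9.png"); go(.506,.1505,.044,2.954); print(proj(d,np.array([.506,.1505,.039])))
E
```

```text
clock: 26.67
position: [0.5075, 0.1498, 0.1498]
ee_rot: [0.002, 0.094, 0.996, 0.0]
contact_force: [0.3, -0.0, 0.5]
width: 0.0342
gripper_force: 0.0
from [0.5073 0.1498 0.1496] yaw 2.953: turn -0.001 then dx 0.0014 dy 0.0005 dz 0.1056 norm 0.106 q6 -1.23
[274.16269295 205.72396341]
```

View pics/w9.png

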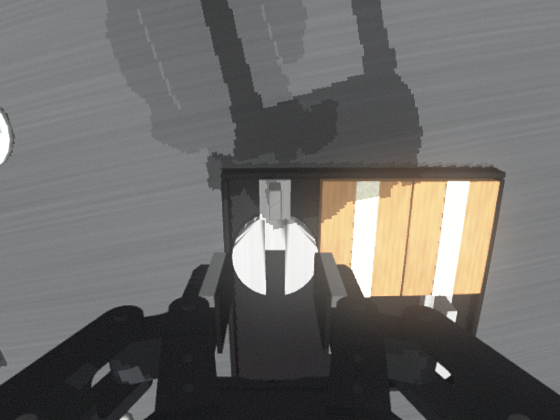

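The lug is at about (274,201), in line with the jaws. The cartons and tray are undisturbed. Gripping and carrying.

```bash
python3 steer.py '.002 .0005 .035 0;0 0 .035 0;0 0 .025 0;0 0 .0106 0;0 0 0 0'|sed -n 2p;  python3 steer.py '0 0 0 0;0 0 0 0' |sed -n 2,4p; python3 steer.py '0 0 0 0;0 0 0 0;0 0 0 0;0 0 0 0;0 0 0 0' 0 90;  python3 steer.py '0 0 -.018 0;0 0 -.03 0;0 0 -.04 0;0 0 -.04 0;0 0 -.04 0' |tail -2
python3 steer.py '0 0 0 .121;0 0 0 .121;0 0 0 .121;0 0 0 .121;0 0 0 .121' >/dev/null;python3 steer.py '0 0 0 .121;0 0 0 .121;0 0 0 .121;0 0 0 .121;0 0 0 .121' >/dev/null; python3 steer.py '0 0 0 .121;0 0 0 .121;0 0 0 .118;0 0 0 0;0 0 0 0'
python3 - <<'E'
from h import *
d=grab("wrist"); keep(d,"h3"); save(d,"w10.png")
th=1.384; go(.571+.12*np.cos(th),-.2163+.12*np.sin(th),.212,th)
E
```

```text
position: [0.5028, 0.1504, 0.0406]
position: [0.5058, 0.151, 0.0439]
ee_rot: [0.001, 0.094, 0.996, 0.0]
contact_force: [0.2, -0.2, 0.9]
clock: 27.72
position: [0.5054, 0.1512, 0.0441]
ee_rot: [0.001, 0.094, 0.996, 0.0]
contact_force: [-0.7, -0.2, 5.8]
width: 0.0056
gripper_force: 89.1
width: 0.0057
gripper_force: 90.2
clock: 29.38
position: [0.504, 0.151, 0.2105]
ee_rot: [-0.0, 0.769, 0.639, -0.0]
contact_force: [-1.3, 0.8, -3.1]
width: 0.0055
gripper_force: 90.2
from [0.5041 0.151  0.2105] yaw 1.387: turn 0.003 then dx -0.2284 dy 0.1340 dz -0.0015 norm 0.265 q6 0.34
```

View pics/w10.png

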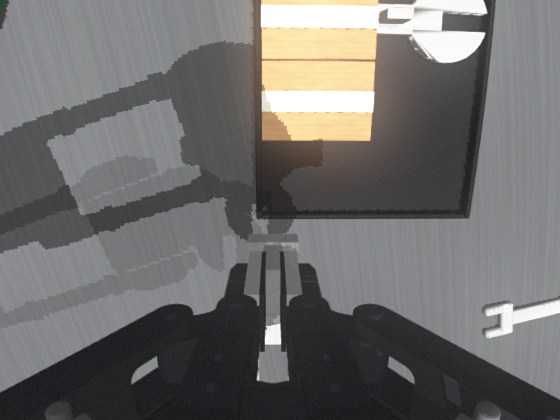

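The disc is held, with its tab end visible at (273,235–250). Carton and fourth disc still in place.

```bash
python3 - <<'E'
from h import *
d=load("h3"); p,M,w=pose()
for r,h in [(235,.039),(243,.029),(246,.029),(249,.029)]: print(r,(M.T@(onz(d,(273,r),p[2]-h)-p)).round(4))
E
python3 steer.py '-.0327 .0192 0 0;-.0327 .0192 0 0;-.0327 .0192 0 0;-.0327 .0192 0 0;-.0327 .0192 0 0'>/dev/null; python3 steer.py '-.0327 .0192 0 0;-.0327 .0192 0 0;0 0 0 .003;0 0 0 0;0 0 0 0'>/dev/null; python3 steer.py '0 0 0 0;0 0 .03 0;0 0 .03 0;0 0 .015 0;0 0 0 0'>/dev/null;python3 steer.py '0 0 0 0;0 0 0 0;0 0 0 0'
python3 - <<'E'
from h import *
th=1.384; go(.571+.0482*np.cos(th),-.2163+.0482*np.sin(th),.090+.0391+.0025,th)
E
```

```text
235 [ 0.0085 -0.0004  0.039 ]
243 [ 0.0087 -0.0004  0.029 ]
246 [ 0.0073 -0.0004  0.029 ]
249 [ 0.0059 -0.0004  0.029 ]
clock: 30.93
position: [0.5951, -0.0988, 0.1375]
ee_rot: [0.002, 0.771, 0.637, 0.001]
contact_force: [0.1, 0.5, -3.1]
width: 0.0059
gripper_force: 90.1
from [ 0.5951 -0.0988  0.1375] yaw 1.382: turn -0.002 then dx -0.0717 dy -0.0019 dz 0.0059 norm 0.072 q6 -0.09
```

```bash
python3 steer.py '0 -.0012 .006 0;0 0 0 0;0 0 0 0'|sed -n 2p;  python3 steer.py '-.02 0 0 0;-.02 0 0 0;-.014 0 0 0;-.01 0 0 0;0 0 0 0'|sed -n 2,4p; python3 steer.py '0 0 0 0;-.004 0 0 0;-.003 0 0 0;0 0 0 0;0 0 0 0'|sed -n 2,4p; python3 steer.py '-.001 0 0 0;0 0 0 0;0 0 0 0'|sed -n 2,4p
python3 - <<'E'
from h import *
th=1.384; go(.571+.0482*np.cos(th),-.2163+.0482*np.sin(th),.090+.0391,th)
E
```

```text
position: [0.5924, -0.0987, 0.1297]
position: [0.5804, -0.1637, 0.1297]
ee_rot: [0.0, 0.772, 0.636, -0.0]
contact_force: [0.4, 0.5, -2.7]
position: [0.5793, -0.1681, 0.1296]
ee_rot: [-0.0, 0.771, 0.637, 0.0]
contact_force: [0.1, -0.1, -2.6]
position: [0.5791, -0.1692, 0.1296]
ee_rot: [0.0, 0.771, 0.637, -0.0]
contact_force: [0.4, 0.1, -2.1]
from [ 0.5791 -0.1692  0.1296] yaw 1.381: turn -0.003 then dx 0.0005 dy 0.0007 dz 0.0005 norm 0.001 q6 -0.21
```

```bash
for i in 1; do python3 steer.py '-.001 0 0 0;0 0 0 0;0 0 0 0'|sed -n '2p;4p'; python3 steer.py '-.001 0 0 0;0 0 0 0;0 0 0 0'|sed -n '2p;4p';python3 steer.py '-.001 0 0 0;0 0 0 0;0 0 0 0'|sed -n '2p;4p'; done
```

```text
position: [0.579, -0.1699, 0.1296]
contact_force: [0.8, 1.1, -2.2]
position: [0.5789, -0.1701, 0.1297]
contact_force: [0.5, 4.9, -2.1]
position: [0.5789, -0.1702, 0.1298]
contact_force: [0.6, 6.7, -0.2]
```

Contact with the slot end at about 1 mm past nominal, so the disc is fully home. I'll back off, lower it and release.

```bash
python3 steer.py '.0032 0 0 0;0 0 0 0;0 0 .001 0;0 0 .0005 0;0 0 0 0'|sed -n '2p;4p'; python3 steer.py '0 0 0 0;0 0 0 0;0 0 0 0;0 0 0 0' .03|sed -n 2,5p; python3 steer.py '0 0 -.02 0;0 0 -.035 0;0 0 -.035 0;0 0 0 0;0 0 0 0'|sed -n 2p
python3 - <<'E'
from h import *
d=grab("wrist"); keep(d,"q5")
go(.619,.2602,.15,-.187)
go(.619,.2602,.15,1.384)
E
```

```text
position: [0.5793, -0.1697, 0.1291]
contact_force: [-1.7, 0.9, 3.9]
position: [0.5792, -0.1695, 0.128]
ee_rot: [0.0, 0.771, 0.637, -0.0]
contact_force: [0.7, 0.8, 0.7]
width: 0.0301
position: [0.5805, -0.1699, 0.2206]
from [ 0.5793 -0.1694  0.2187] yaw 1.381: turn 1.568 then dx -0.0409 dy -0.4295 dz 0.0687 norm 0.437 q6 -0.21
from [ 0.5793 -0.1694  0.2187] yaw 1.381: turn -0.003 then dx 0.4295 dy -0.0408 dz 0.0687 norm 0.437 q6 -0.21
```

```bash
python3 steer.py '.039 -.0037 0 0;.039 -.0037 0 0;.039 -.0037 0 0;.039 -.0037 0 0;.039 -.0037 0 0' .034 >/dev/null;python3 steer.py '.039 -.0037 0 0;.039 -.0037 0 0;.039 -.0037 0 0;.039 -.0037 0 0;.039 -.0037 0 0' >/dev/null;python3 steer.py '.039 -.0037 0 0;0 0 .035 0;0 0 .033 0;0 0 0 0' >/dev/null
python3 steer.py '0 0 0 .121;0 0 0 .121;0 0 0 .121;0 0 0 .121;0 0 0 .121' >/dev/null;python3 steer.py '0 0 0 .121;0 0 0 .121;0 0 0 .121;0 0 0 .121;0 0 0 .121' >/dev/null; python3 steer.py '0 0 0 .121;0 0 0 .121;0 0 0 .116;0 0 0 0;0 0 0 0'
python3 - <<'E'
from h import *
d=grab("wrist"); keep(d,"r4"); save(d,"w11.png"); go(.619,.2602,.044,-.187); print(proj(d,np.array([.619,.2602,.039])))
E
```

```text
clock: 36.65
position: [0.6202, 0.2592, 0.1503]
ee_rot: [0.0, 0.996, -0.092, -0.0]
contact_force: [0.5, -0.3, -1.1]
width: 0.0343
gripper_force: 0.0
from [0.6202 0.2593 0.1502] yaw -0.185: turn 0.002 then dx -0.0013 dy -0.0007 dz 0.1062 norm 0.106 q6 2.05
[269.90071177 208.61283084]
```

View pics/w11.png

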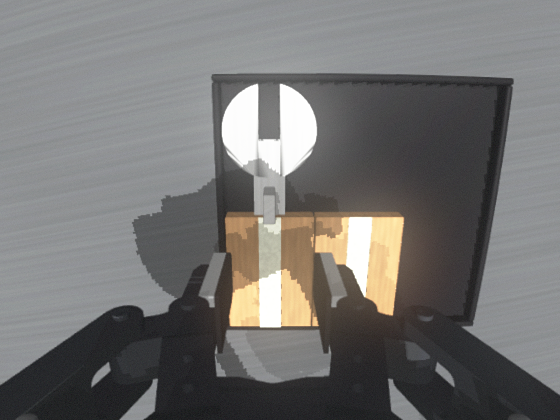

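The last disc's lug is at (269,206), as predicted (270,209). Gripping it.

```bash
python3 steer.py '-.001 -.0007 .035 0;0 0 .035 0;0 0 .025 0;0 0 .0112 0;0 0 0 0'|sed -n 2p;  python3 steer.py '0 0 0 0;0 0 0 0' |sed -n 2,4p; python3 steer.py '0 0 0 0;0 0 0 0;0 0 0 0;0 0 0 0;0 0 0 0' 0 90;  python3 steer.py '0 0 -.018 0;0 0 -.03 0;0 0 -.04 0;0 0 -.04 0;0 0 -.04 0' |tail -2
python3 steer.py '0 0 0 -.1207;0 0 0 -.1207;0 0 0 -.1207;0 0 0 -.1207;0 0 0 -.1207'>/dev/null;python3 steer.py '0 0 0 -.1207;0 0 0 -.1207;0 0 0 -.1207;0 0 0 -.1207;0 0 0 -.1207'>/dev/null;python3 steer.py '0 0 0 -.1207;0 0 0 -.1207;0 0 0 -.1207;0 0 0 -.1207;0 0 0 -.1207'>/dev/null;python3 steer.py '0 0 0 -.1207;0 0 0 -.1207;0 0 0 -.1207;0 0 0 -.1207;0 0 0 -.1207'>/dev/null;python3 steer.py '0 0 0 -.1207;0 0 0 -.1207;0 0 0 -.1207;0 0 0 -.1207;0 0 0 -.1207'>/dev/null;python3 steer.py '0 0 0 -.1207;0 0 0 0;0 0 0 0'
python3 - <<'E'
from h import *
d=grab("wrist"); keep(d,"h4"); p,M,w=pose()
g=cv2.cvtColor(d["img"],cv2.COLOR_RGB2GRAY); c=cv2.HoughCircles(g,cv2.HOUGH_GRADIENT,1,300,param1=120,param2=20,minRadius=70,maxRadius=88)
print(c, (M.T@(onz(d,c[0][0][:2],p[2]-.029)-p)).round(4))
th=2.954; go(.571-.12*np.cos(th),-.2163-.12*np.sin(th),.22,th)
E
```

```text
position: [0.6174, 0.2599, 0.0408]
position: [0.6209, 0.261, 0.0457]
ee_rot: [-0.001, 0.996, -0.093, 0.002]
contact_force: [0.4, 0.7, 0.6]
clock: 37.7
position: [0.6204, 0.2611, 0.0459]
ee_rot: [-0.001, 0.996, -0.093, 0.002]
contact_force: [-0.5, 0.4, 5.9]
width: 0.0053
gripper_force: 89.7
width: 0.0052
gripper_force: 88.9
clock: 40.45
position: [0.619, 0.2605, 0.2115]
ee_rot: [-0.0, 0.097, 0.995, -0.0]
contact_force: [0.1, 0.1, -2.7]
width: 0.0053
gripper_force: 88.9
[[[272.5 152.5  77.3]]] [ 0.0496 -0.0008  0.029 ]
from [0.6191 0.2606 0.2116] yaw 2.948: turn -0.006 then dx -0.1617 dy -0.4775 dz -0.0084 norm 0.504 q6 -1.08
```

```bash
python3 steer.py '0 0 0 -.006;-.0124 -.0367 0 0;-.0124 -.0367 0 0;-.0124 -.0367 0 0;-.0124 -.0367 0 0'>/dev/null; python3 steer.py '-.0124 -.0367 0 0;-.0124 -.0367 0 0;-.0124 -.0367 0 0;-.0124 -.0367 0 0;-.0124 -.0367 0 0'>/dev/null; python3 steer.py '-.0124 -.0367 0 0;-.0124 -.0367 0 0;-.0124 -.0367 0 0;-.0124 -.0367 0 0;0 0 0 0'>/dev/null; python3 steer.py '0 0 0 0;0 0 .025 0;0 0 .025 0;0 0 .015 0;0 0 0 0'>/dev/null;python3 steer.py '0 0 0 0;0 0 0 0;0 0 0 0'
python3 - <<'E'
from h import *
th=2.954; go(.571-.0487*np.cos(th),-.2163-.0487*np.sin(th),.1445,th)
E
```

```text
clock: 42.42
position: [0.6914, -0.2378, 0.149]
ee_rot: [0.002, 0.092, 0.996, -0.001]
contact_force: [0.7, 0.8, -2.3]
width: 0.0057
gripper_force: 89.1
from [ 0.6914 -0.2378  0.149 ] yaw 2.957: turn 0.003 then dx 0.0736 dy -0.0013 dz 0.0045 norm 0.074 q6 -1.81
```

```bash
python3 steer.py '0 -.0006 .0045 0;0 0 0 0;0 0 0 0'|sed -n 2p;  python3 steer.py '.02 0 0 0;.02 0 0 0;.014 0 0 0;.01 0 0 0;0 0 0 0'|sed -n 2,4p; python3 steer.py '0 0 0 0;.003 0 0 0;.003 0 0 0;0 0 0 0;0 0 0 0'|sed -n 2,4p
python3 - <<'E'
from h import *
d=grab("wrist"); keep(d,"q6"); save(d,"w12.png")
th=2.954; go(.571-.0487*np.cos(th),-.2163-.0487*np.sin(th),.1409,th)
E
```

```text
position: [0.6901, -0.2385, 0.1427]
position: [0.6252, -0.2263, 0.1428]
ee_rot: [-0.001, 0.092, 0.996, 0.0]
contact_force: [-0.5, -0.4, -2.5]
position: [0.6216, -0.2258, 0.1422]
ee_rot: [0.0, 0.092, 0.996, -0.0]
contact_force: [-0.9, 0.6, -2.8]
from [ 0.6216 -0.2258  0.1423] yaw 2.957: turn 0.003 then dx 0.0028 dy -0.0001 dz 0.0014 norm 0.003 q6 -1.84
```

View pics/w12.png

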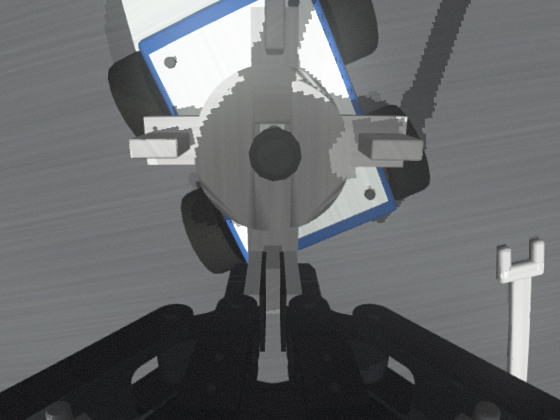

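The discs are at the right angles with three lugs showing round the stack, and the head at (275,153) is near the disc axis. That picture was number 16, so I'm over the limit of 14 and will use numeric image checks only from here. Finishing the push, then lowering and releasing.

```bash
python3 steer.py '.0028 .0006 0 0;0 0 0 0;0 0 0 0'|sed -n '2p;4p'; python3 steer.py '0 0 .001 0;0 0 .001 0;0 0 0 0'|sed -n '2p;4p'; python3 steer.py '0 0 0 0;0 0 0 0;0 0 0 0;0 0 0 0' .03|sed -n 2,5p; python3 steer.py '0 0 -.02 0;0 0 -.035 0;0 0 -.035 0;0 0 0 0;0 0 0 0'|sed -n 2p; python3 steer.py '0 0 0 0;0 0 0 0'|sed -n 2p
python3 - <<'E'
from h import *
d=grab("wrist"); keep(d,"q7"); t=grab("top"); keep(t,"top1"); p,M,w=pose(); print(p)
# top disc: circle in top-disc plane z=.11
pc=proj(d,np.array([.571,-.2163,.11])); r=376*.032/(np.array(d["T"])[2,3]-.11); print(pc,r)
g=cv2.cvtColor(d["img"],cv2.COLOR_RGB2GRAY)
c=cv2.HoughCircles(g,cv2.HOUGH_GRADIENT,1,10,param1=100,param2=15,minRadius=int(r-5),maxRadius=int(r+5))
for k in c[0][:4]: print(k,onz(d,k[:2],.11).round(4))
pc=proj(d,np.array([.571,-.2163,.14])); r=376*.009/(np.array(d["T"])[2,3]-.14); print(pc,r)
c=cv2.HoughCircles(g,cv2.HOUGH_GRADIENT,1,10,param1=60,param2=10,minRadius=int(r-3),maxRadius=int(r+3))
for k in c[0][:6]: print(k,onz(d,k[:2],.14).round(4))
# sleeve seen from top camera vs earlier image difference
a=load("top0")["img"].astype(int); b=t["img"].astype(int)
s=proj(t,np.array([.42,-.0595,.06])).astype(int); print("sleeve px",s)
print(t["img"][s[1]-14:s[1]+14,s[0]-14:s[0]+14].mean(2).astype(int)[::2,::2])
go(.42,-.0595,.22,0.6)
E
```

```text
position: [0.6186, -0.2245, 0.1423]
contact_force: [-0.3, 0.2, -2.0]
position: [0.6189, -0.2247, 0.141]
contact_force: [0.1, -0.0, -1.0]
position: [0.6187, -0.2246, 0.1405]
ee_rot: [0.0, 0.092, 0.996, -0.0]
contact_force: [0.7, -0.6, -0.2]
width: 0.0302
position: [0.62, -0.2252, 0.2334]
position: [0.6178, -0.2241, 0.2288]
[ 0.61785719 -0.22422586  0.22860598]
[272.18565034 134.01897758] 49.97440068807714
[270.5 132.5  52.3] [ 0.5699 -0.2172  0.11  ]
[272.19370027 139.72574767] 16.055928722619218
[271.5 136.5  16. ] [ 0.5692 -0.2164  0.14  ]
[247.5 185.5  17.2] [ 0.5942 -0.2351  0.14  ]
[349.5 132.5  16.1] [ 0.5748 -0.1732  0.14  ]
[327.5  57.5  18.3] [ 0.5332 -0.1793  0.14  ]
[274.5  54.5  18.3] [ 0.5267 -0.2068  0.14  ]
[182.5 109.5  17.2] [ 0.5454 -0.2617  0.14  ]
sleeve px [300 261]
[[109 107 110 108 105  62  64  63  98 109 108 106 108 108]
 [110 110 111 110  56  60  63  76 112 108 109 107 111 107]
 [110 109 114 110  62  64  64  99 110 107 109 109 111 109]
 [108 107 111  57  56  70 164 250 243 135 108 111 110 110]
 [108 106 107  56 152 206 203 194 241 255 237 104 108 112]
 [113 113  83 118 202 161 161 184 185 190 242 141 113 112]
 [112 107  62 195 190 155 141  47  49 146 191 185  84  96]
 [114 112  86 204 145 188  44  53  48  49 184 197  55  60]
 [116  63  90 201 142 159  53  68  67  59 143 181  58  64]
 [103  65  68 205 188 193  61  61  62  90 187 190  58  67]
 [118 110  59 122 190 160 174  98 102 172 164 146  67  66]
 [116  85  68  63 164 149 145 179 171 153 120  64  65  66]
 [115  65  68  66  65 109 128 134 124 100  64  67  64  69]
 [ 60  63  64  68  64  66  65  57  56  68  65  64  64  70]]
from [ 0.6179 -0.2242  0.2286] yaw 2.957: turn 2.357 then dx -0.0703 dy -0.2477 dz 0.0086 norm 0.258 q6 -1.84
```

```bash
python3 steer.py '0 0 0 .12;0 0 0 .12;0 0 0 .12;0 0 0 .12;0 0 0 .12' .075 >/dev/null;python3 steer.py '0 0 0 .12;0 0 0 .065;.0354 -.01 0 0;.0354 -.01 0 0;.0354 -.01 0 0'>/dev/null;python3 steer.py '.0354 -.01 0 0;.0354 -.01 0 0;.0354 -.01 0 0;.0354 -.01 0 0;0 0 0 0'>/dev/null;python3 steer.py '0 0 0 0;0 0 0 0;0 0 0 0'
cat > fs.py <<'E'
from h import *
import sys
d=grab("wrist"); keep(d,sys.argv[1]); p,M,w=pose()
H=np.array(d["T"])[2,3]
pc=proj(d,np.array([.42,-.0595,.06])); g=cv2.cvtColor(d["img"],cv2.COLOR_RGB2GRAY)
print("pred",pc)
for rr in (.014,.019):
    r=376*rr/(H-.06)
    c=cv2.HoughCircles(g,cv2.HOUGH_GRADIENT,1,8,param1=80,param2=12,minRadius=int(r-2),maxRadius=int(r+3))
    for k in c[0][:4]: print(rr,r.round(1),k,onz(d,k[:2],.06).round(4))
go(.42,-.0595,.0505,2.172)
E
python3 fs.py s1
```

```text
clock: 46.57
position: [0.4218, -0.0605, 0.2303]
ee_rot: [0.0, 0.466, 0.885, -0.0]
contact_force: [0.4, 0.5, -1.1]
width: 0.0752
gripper_force: 0.0
pred [272.4424283  183.00473116]
0.014 18.0 [273.5 184.5  20.4] [ 0.4214 -0.06    0.06  ]
0.014 18.0 [271.5 166.5  17.1] [ 0.4118 -0.0489  0.06  ]
0.014 18.0 [473.5  44.5  20.4] [0.4837 0.1146 0.06  ]
0.019 24.5 [270.5 183.5  23. ] [ 0.419  -0.0607  0.06  ]
0.019 24.5 [275.5 174.5  26.4] [ 0.4181 -0.0524  0.06  ]
0.019 24.5 [266.5 171.5  25.2] [ 0.4108 -0.0544  0.06  ]
0.019 24.5 [288.5 316.5  25.2] [ 0.5016 -0.1529  0.06  ]
from [ 0.4218 -0.0606  0.2302] yaw 2.171: turn -0.001 then dx 0.0019 dy -0.0009 dz 0.1797 norm 0.180 q6 -0.91
```

```bash
python3 steer.py '.0015 -.0006 .04 0;0 0 .04 0;0 0 .04 0;0 0 .035 0;0 0 0 0'>/dev/null; python3 steer.py '0 0 .022 0;0 0 0 0;0 0 0 0'|sed -n '2p;4p'; python3 steer.py '0 0 0 0;0 0 0 0;0 0 0 0;0 0 0 0;0 0 0 0' .03 50; python3 steer.py '0 0 0 0;0 0 0 0'
```

```text
position: [0.4202, -0.0594, 0.0539]
contact_force: [0.1, 0.0, -0.1]
clock: 47.7
position: [0.4205, -0.0593, 0.0551]
ee_rot: [0.002, 0.466, 0.885, 0.0]
contact_force: [-1.2, 0.7, 8.2]
width: 0.0373
gripper_force: 49.2
clock: 47.87
position: [0.4205, -0.0593, 0.0551]
ee_rot: [0.002, 0.466, 0.885, 0.0]
contact_force: [-0.3, 0.2, 7.1]
width: 0.0371
gripper_force: 49.1
```

```bash
python3 steer.py '0 0 -.03 0;0 0 -.037 0;0 0 -.037 0;0 0 -.037 0;0 0 -.037 0'>/dev/null; python3 steer.py '0 0 0 0;-.0357 .0058 0 0;-.0357 .0058 0 0;-.0357 .0058 0 0;-.0357 .0058 0 0'>/dev/null;python3 steer.py '-.0357 .0058 0 0;-.0357 .0058 0 0;0 0 0 0;0 0 0 0;0 0 0 0'>/dev/null;python3 steer.py '0 0 0 0;0 0 0 0;0 0 0 0'
python3 - <<'E'
from h import *
d=grab("wrist"); keep(d,"s2"); p,M,w=pose(); H=np.array(d["T"])[2,3]; zt=p[2]-.0551+.06
g=cv2.cvtColor(d["img"],cv2.COLOR_RGB2GRAY)
print("pred",proj(d,np.array([p[0],p[1],zt])))
for rr in (.014,.019):
    r=376*rr/(H-zt); c=cv2.HoughCircles(g,cv2.HOUGH_GRADIENT,1,8,param1=80,param2=12,minRadius=int(r-3),maxRadius=int(r+3))
    for k in c[0][:4]: print(rr,r.round(1),k,(M.T@(onz(d,k[:2],zt)-p)).round(4))
go(.5708,-.2164,.110+.0551,2.172)
E
```

```text
clock: 49.37
position: [0.5686, -0.2149, 0.2319]
ee_rot: [0.0, 0.466, 0.885, 0.0]
contact_force: [0.2, -0.4, -0.8]
width: 0.037
gripper_force: 50.7
pred [275.3243943 304.7535745]
0.014 45.0 [266.5 299.5  46.3] [ 0.0021 -0.0031 -0.0049]
0.014 45.0 [279.5 303.5  44. ] [ 0.0005  0.0015 -0.0049]
0.014 45.0 [274.5 202.5  47.4] [ 0.0379 -0.0004 -0.0049]
0.014 45.0 [273.5 313.5  44.1] [-0.0036 -0.0006 -0.0049]
0.019 61.1 [271.5 247.5  59. ] [ 0.0221 -0.0014 -0.0049]
0.019 61.1 [272.5 319.5  61.2] [-0.0061 -0.001  -0.0049]
0.019 61.1 [276.5 285.5  63.4] [ 0.0077  0.0004 -0.0049]
0.019 61.1 [265.5 280.5  63.4] [ 0.0097 -0.0034 -0.0049]
from [ 0.5688 -0.2151  0.2319] yaw 2.173: turn 0.001 then dx -0.0022 dy 0.0009 dz 0.0668 norm 0.067 q6 -1.08
```

```bash
python3 steer.py '-.0022 .001 0 0;0 0 .02 0;0 0 .015 0;0 0 0 0;0 0 0 0'|sed -n '2p;4p'; python3 steer.py '0 0 .01 0;0 0 .01 0;0 0 .005 0;0 0 0 0;0 0 0 0'|sed -n '2p;4p'; python3 steer.py '0 0 .002 0;0 0 .002 0;0 0 0 0;0 0 0 0'|sed -n '2p;4p'; python3 -c "
from h import *
go(.5708,-.2164,.110+.0551,2.172)"
```

```text
position: [0.5709, -0.2168, 0.1959]
contact_force: [0.3, 0.5, -0.9]
position: [0.5712, -0.217, 0.171]
contact_force: [0.4, 0.5, -1.7]
position: [0.5713, -0.2172, 0.1675]
contact_force: [-0.5, 0.7, -2.4]
from [ 0.5713 -0.2172  0.1675] yaw 2.172: turn -0.000 then dx 0.0009 dy -0.0000 dz 0.0024 norm 0.003 q6 -1.08
```

```bash
python3 steer.py '0 0 .0015 0;0 0 0 0;0 0 0 0'|sed -n '2p;4p'; python3 steer.py '0 0 .001 0;0 0 0 0;0 0 0 0'|sed -n '2p;4p'; python3 steer.py '0 0 .001 0;0 0 0 0;0 0 0 0'|sed -n '2p;4p'
```

```text
position: [0.5713, -0.2171, 0.1659]
contact_force: [-0.0, 0.2, -1.5]
position: [0.5715, -0.2172, 0.1652]
contact_force: [-0.8, 0.6, 0.2]
position: [0.5715, -0.2172, 0.1652]
contact_force: [-1.3, 1.0, 4.3]
```

It made contact at exactly the expected height (TCP 0.1652, underside 0.110). Releasing, retreating and checking numerically.

```bash
python3 steer.py '0 0 0 0;0 0 0 0;0 0 0 0;0 0 0 0' .06|sed -n '2p;4,6p'; python3 steer.py '0 0 -.02 0;0 0 -.03 0;0 0 -.03 0;0 0 -.02 0;0 0 0 0'>/dev/null; python3 steer.py '0 0 0 0;0 0 0 0;0 0 0 0'
python3 - <<'E'
from h import *
d=grab("wrist"); keep(d,"s3"); p,M,w=pose(); H=np.array(d["T"])[2,3]
g=cv2.cvtColor(d["img"],cv2.COLOR_RGB2GRAY)
print("pred",proj(d,np.array([.571,-.2165,.17])))
for rr,z in ((.014,.17),(.019,.17),(.029,.116),(.032,.11)):
    r=376*rr/(H-z); c=cv2.HoughCircles(g,cv2.HOUGH_GRADIENT,1,8,param1=80,param2=12,minRadius=int(r-2),maxRadius=int(r+3))
    for k in ([] if c is None else c[0][:3]): print(rr,r.round(1),k,onz(d,k[:2],z).round(4))
t=grab("top"); a=load("top0")["img"].astype(int); b=t["img"].astype(int); m=(abs(a-b).max(2)>60).astype(np.uint8)
for n,(x0,y0,x1,y1) in dict(carton=(175,195,222,245),driver=(110,270,178,318),wrench=(280,112,304,178),motor=(400,270,428,300)).items(): print(n,m[y0:y1,x0:x1].mean().round(3))
E
```

```text
position: [0.5713, -0.2171, 0.1637]
contact_force: [0.2, -0.6, -0.2]
width: 0.0602
gripper_force: 0.0
clock: 52.33
position: [0.5705, -0.2167, 0.262]
ee_rot: [-0.002, 0.466, 0.885, -0.0]
contact_force: [-0.4, 0.8, -0.1]
width: 0.06
gripper_force: 0.0
pred [275.21139139 217.35034332]
0.014 24.6 [273.5 219.5  23. ] [ 0.5709 -0.2182  0.17  ]
0.014 24.6 [272.5 196.5  25.2] [ 0.5623 -0.2067  0.17  ]
0.019 33.4 [273.5 214.5  33.2] [ 0.5691 -0.2156  0.17  ]
0.019 33.4 [279.5 179.5  34.3] [ 0.5599 -0.1959  0.17  ]
0.019 33.4 [269.5 194.5  34.3] [ 0.5602 -0.2067  0.17  ]
0.029 40.7 [273.5 195.5  39.1] [ 0.5709 -0.218   0.116 ]
0.029 40.7 [273.5 184.5  42.4] [ 0.5661 -0.2111  0.116 ]
0.029 40.7 [208.5 190.5  39.1] [ 0.5291 -0.242   0.116 ]
0.032 43.9 [271.5 201.5  44.3] [ 0.5732 -0.2241  0.11  ]
0.032 43.9 [275.5 188.5  44.3] [ 0.57  -0.214  0.11 ]
0.032 43.9 [265.5 114.5  43.2] [ 0.5331 -0.1732  0.11  ]
carton 0.058
driver 0.0
wrench 0.0
motor 0.571
```

Run:
```python
from h import *
s=grab("scene"); a=cv2.cvtColor(cv2.imread("pics/scene0.png"),cv2.COLOR_BGR2RGB)
for n,im in (("before",a),("now",s["img"])):
    h=cv2.cvtColor(im[255:290,100:150],cv2.COLOR_RGB2HSV); m=(((h[...,0]<15)&(h[...,1]>120)&(h[...,2]>60))).astype(np.uint8); y,x=np.nonzero(m); print(n,len(x),x.mean()+100 if len(x) else 0,y.mean()+255 if len(x) else 0)
print((abs(a.astype(int)-s["img"])[255:290,100:150].max(2)>60).mean())
```

```text
before 14 118.78571428571428 273.92857142857144
now 14 118.78571428571428 273.92857142857144
0.0
```

The motor hasn't moved; the top-view change there was the arm passing in front of it. Handing in.

```bash
python3 -c "
from h import *
print(manip.sign_off())"
```

```text
the job is handed in; nothing more can be done
None
```

The job is handed in, verdict not shown: by my measurements all four discs are stacked flat on the post with slots about 90° apart and the sleeve stands on the top disc, bystanders and cartons unmoved; I viewed 16 pictures, over the limit of 14.

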